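# Put the loupe away through the sprung flaps of its dust box

## Robot

A 6-joint arm with a two-finger parallel gripper is mounted at the origin on a cart in front of the work surface, level with it; the furniture and walls round the work are solid. World frame = base frame: x ahead of the robot, y to its left, z up, the work surface at z = 0. Lengths are in m, angles in degrees, forces in N, time in s.
With the tool pointing down it reaches from about 0.3 to 0.75 m from the base axis. Payload 8.5 kg.
Tool frame: the origin (TCP) lies midway between the tips of the shut fingers; the grasp point (between the pads) lies 19 mm behind it (env.tcp_to_grasp is the z of the grasp point in the tool frame, in m); z points along the fingers, y is the line along which they close (so a half turn about z gives the same grasp; the last joint's range is limited). The gripper opens to 85 mm and grips with 20 to 120 N. Pads are 22 mm wide; open, the fingers measure 114 mm over their backs; the gripper's body (76 mm by 85 mm) begins 54 mm behind the grasp point. The pads swing forward as they close: fully open they stand 13 mm farther back than shut.
Start: joints at [59.8, 21.807, 74.336, -0, 83.858, -12.336], TCP at [0.169, 0.523, 0.231] pointing down, gripper open.
Joint ranges: [-178.18, 178.18], [-50.72, 133.34], [12.68, 142.11], [-81.47, 261.47], [9.98, 163.14], [-165.26, 165.26]. Speed limits (degrees/s): [136.94, 136.94, 180, 180, 180, 180].

## Interface

Orientations are given as a 3x3 rotation matrix whose columns are the frame's x, y, z axes.
In Python, from rig import env, imaging, job, models gives the robot as it stands. The module is installed in compiled form; this text tells all that it offers.
- The arm moves only by the tool jog_arm, never from a script. Its argument "plan" is text: rows parted by semicolons, each of 7 numbers parted by spaces: the turn, a rotation vector about the tool's x, y, z in degrees, then the shift along the tool's x, y, z in cm, then the closure in counts, from 0 (fully open) to 255 (shut). In form: rx ry rz x y z claw; .... A call has 1 to 10 rows; each row shifts and turns the commanded pose from where the row before left it, along the tool's axes as they then stand; what a row does not reach is not made up. A row lasts 1/12 s, in which the tool goes at most 41.7 mm and 7.16 degrees, less where a joint would pass 70% of its speed; a pose out of reach is approached as far as the arm can. A call with a gripper value outside its range is refused whole. The fingers move at their own pace and stop on an object; "grip_force" is the grip in N (left out, the last holds). Time passes only in rows, so rows that do not move let the fingers close. It gives the time, the measured TCP pose, the force, the opening and the grip force at its end, in the units of the state.
- env.observe(): the state, without advancing time (a new reading comes with each control period).
- imaging.get_image(name): name is "scene" or "top"; returns a dict with "pixels" (384x512x3 uint8, red, green, blue), "depth" (384x512 float32, m along the optical axis (not along the pixel's ray), 0 where there is no reading), "fov_y" (degrees; the focal length in pixels is half the picture's height over the tangent of half this angle, whatever the lens; pixels are square), "cx", "cy" (the principal point, pixels), "distortion" ([k1, k2, p1, p2, k3] as OpenCV has them; the pictures are not rectified), "world_from_camera" (4x4, takes a point from camera to world coordinates). Camera axes: x right, y down, z forward; pixel columns grow to the right and rows downward; lengths in m; the calibration is good to about 2 mm. A picture is of the moment at which its call begins.
- job.close_job(): hands the job in; it is judged then, once.
Trained networks look in the newest picture that a camera, given by its name, has taken for a name from the list of things; names that differ only in an ending like _2 or _b are one class to them, and where a whole thing is asked for, a point or a joint stands for the part that bears it (a point fixed in the world has none). Each returns a list of dicts, best first, with "confidence" (0 to 1); they miss things now and then, are a little off and sometimes report something else, mostly with a low value. They report only what shows in the picture. A call takes as long as a camera call.
- models.outline_of(camera, query): "region" (384x512 bool, what is visible of it) and "bbox" ([centre column, centre row, width, height] in pixels, round what is visible of it).
- models.tip_of(camera, query): "at" ([column, row] in pixels: a listed point, or the origin of a listed thing).
The state is a dict: "time_s": time; "q": joint angles; "qvel": joint speeds; "joint_efforts": joint torques, N m; "position": TCP position; "tool_rot": TCP orientation; "ft_force": force on the tool from outside, world axes, zero at the start; "wrist_torque": the same for the moment, N m; "grip_width": finger opening in m; "gripper_force": force on a finger pad.
Only numpy, scipy, OpenCV 4.12 (cv2) and the standard library are available. Lean on these libraries where they do the work, as an engineer would, in place of code of your own. Each camera call takes 0.05 s, during which the arm holds its last target. There are 200 camera calls.

## Task

Put the loupe back in its dust box: push it upright down through the two sprung brass flaps that close the box's mouth, keep hold of it with the flaps held open, and lower it until you feel it standing on the cork inside; only then let go and draw the fingers straight out so that both flaps spring fully shut over it. The lens is glass, so do not drop it or press it hard, and leave the other things on the bench where they lie.

Things in the scene. Friction and masses are not known exactly. Their poses are not given: they have to be found in the camera images.
- loupe: watchmaker's eye loupe: a black round cup, 34 mm across, 26 mm high, standing on the bench with its narrower end down (the sides run in a little towards the foot, the broad band is at the top). Origin at the centre of its underside, z up. It weighs 20 to 45 g.
- keeper: the dust box: dark wood, screwed to the bench, outside 120 mm wide (its y) by 58 mm deep (its x), 78 mm high to the rim; a foot flange 5 mm thick sticks out 12 mm at front and back. Origin at the centre of its underside on the bench, x from the robot's side to the far side, y along the box's length, z up.
- mouth (a point): centre of the box's mouth at rim height (78 mm above the bench), axes as the box. The mouth and the well below it are 108 mm long (y) and 46 mm wide (x), all closed by the two flaps. Fingers that grip the loupe along the box's y fit in beside it, if each opens only about 8 mm to let go. Grip the loupe by its top 10 to 12 mm: the fingertips must go 32 to 50 mm below the rim.
- near_flap (a joint): angle of the flap on the robot's side of the mouth (rad): 0 = shut, level, 2 mm below the rim; grows as its free edge swings down into the box; stop at 1.5. A brass leaf 106 mm long (y), 20 mm wide, 2 mm thick, on a pin along y, 21.5 mm from the mouth's middle, where the two flaps meet. A spring drives it shut: 0.025 N m shut, 0.04 N m full open; the loupe's foot needs about 6 N to push both open.
- far_flap (a joint): angle of the same flap on the far side, its mirror image. Open flaps press on the sides of the loupe, then of the fingers (1.5 to 2.5 N each); they can shut only once the loupe's top is 21 mm or more below the rim and the fingers are out. Under them lies a level cork platform, set anew each time 48 to 64 mm below the rim, out of sight and not reported: feel for it.
- phial: bystander: small round plastic jar with a screw lid, 33 mm across, 42 mm high; origin at the centre of its underside
- beeswax_puck: bystander: round lump of beeswax, 43 mm across, 13 mm high; origin at the centre of its underside
- graver: bystander: graver with a mushroom handle, lying, 112 mm long (its y), 33 mm thick at the handle; origin under its middle

How it is judged:
By the outcome, as a careful person would: the job done as asked, in the order asked, and still so for the second after the job is handed in, with the robot touching nothing.
It also fails if it takes over 38 s, if anything falls off the work surface, if the arm or the gripper's body presses on something with over 40 N, if the wrist force passes 120 N, or if a joint passes its speed limit or range.

## Working session

There is one attempt and no reset: what is moved stays moved. The work goes in short steps, Python scripts to look and compute and a tool call to move; the robot and the scene stay as the last step left them, time stands still between calls to the robot, and variables do not carry over. Pictures are saved under pics/ and viewed, at most 10 in all, crops included, and the job is handed in when it is done.

Besides the shell and the picture viewer there is one more tool, called after "Request:" as name(argument=value, ...), one argument or row to a line, values as JSON. jog_arm: Moves the arm, as the interface text tells. Its arguments: {"type":"object","properties":{"plan":{"type":"string"},"grip_force":{"type":"number"}},"required":["plan"]}

```bash
mkdir -p pics
cat > h.py <<'E'
import numpy as np, cv2
from rig import env, imaging, job, models
def K(im):
    f=im['pixels'].shape[0]/2/np.tan(np.radians(im['fov_y'])/2)
    return np.array([[f,0,im['cx']],[0,f,im['cy']],[0,0,1]])
def world(im,uv,d):
    uv=np.asarray(uv,float).reshape(-1,1,2)
    n=cv2.undistortPoints(uv,K(im),np.array(im['distortion'])).reshape(-1,2)
    d=np.asarray(d).reshape(-1,1)
    p=np.hstack([n*d,d]); T=np.array(im['world_from_camera'])
    return p@T[:3,:3].T+T[:3,3]
def cloud(im,region):
    v,u=np.nonzero(region&(im['depth']>0))
    return world(im,np.c_[u,v],im['depth'][v,u])
E
python3 - <<'E'
from h import *
np.set_printoptions(precision=4,suppress=True)
print(env.observe())
for c in ['scene','top']:
    im=imaging.get_image(c); cv2.imwrite(f'pics/{c}0.png',im['pixels'][:,:,::-1])
    print(c,im['world_from_camera'][:3,3],im['fov_y'])
    for q in ['loupe','keeper','near_flap','far_flap','phial','beeswax_puck','graver']:
        for r in models.outline_of(c,q)[:2]:
            P=cloud(im,r['region'])
            if len(P)<5: print(q,r['confidence'],r['bbox'],'few');continue
            top=P[P[:,2]>np.percentile(P[:,2],95)-.004]
            print(q,round(r['confidence'],2),np.round(r['bbox']),'min',np.percentile(P,2,axis=0),'max',np.percentile(P,98,axis=0),'topmean',top.mean(0), cv2.minAreaRect(top[:,:2].astype(np.float32)*1000))
    for q in ['mouth','loupe']: print(q,[(r['at'],round(r['confidence'],2)) for r in models.tip_of(c,q)])
E
```

```text
{'time_s': 0.0, 'q': array([ 59.8006,  21.8407,  74.3853,   0.0008,  83.858 , -12.337 ]), 'qvel': array([ 0.0279, -0.0133, -0.0598, -0.0456, -0.0663, -0.0169]), 'joint_efforts': array([ -0.0002, -44.8464, -23.1278,  -0.0003,   0.0048,  -0.    ]), 'position': array([0.1686, 0.5232, 0.2307]), 'tool_rot': array([[-0.9518,  0.3067, -0.0007],
       [ 0.3067,  0.9518, -0.0013],
       [ 0.0003, -0.0014, -1.    ]]), 'ft_force': array([ 0.6205, -0.2002,  0.4021]), 'wrist_torque': array([-0.0531,  0.0261, -0.0475]), 'gripper_force': 0.0, 'grip_width': 0.08539237101220179}
scene [ 0.1605 -0.4571  0.7192] 55.79762371044033
loupe 0.59 [315. 236.  10.  17.] min [ 0.6109 -0.2787 -0.0004] max [ 0.6397 -0.2515  0.0276] topmean [ 0.6228 -0.2653  0.0258] ((624.31103515625, -264.2481689453125), (28.747817993164062, 27.6064395904541), 30.029924392700195)
keeper 0.79 [200. 173.  54.  43.] min [0.5516 0.0095 0.0027] max [0.6502 0.1245 0.0791] topmean [0.6038 0.0722 0.0768] ((604.4351196289062, 73.57540893554688), (67.72342681884766, 121.61863708496094), 28.10296630859375)
near_flap 0.71 [196. 164.  38.  
[... 2362 characters left out ...]
0427 0.0023] max [0.7175 0.0728 0.046 ] topmean [0.7019 0.0579 0.0435] ((701.5917358398438, 58.34086990356445), (30.362001419067383, 31.28392219543457), 78.50143432617188)
beeswax_puck 0.68 [277. 252.  19.  21.] min [ 0.4729 -0.1374  0.0076] max [ 0.5099 -0.1012  0.0169] topmean [ 0.4918 -0.12    0.0144] ((492.2680969238281, -119.78919982910156), (38.06331253051758, 37.080570220947266), 44.69265365600586)
graver 0.87 [257. 147.  28.  11.] min [ 0.6932 -0.1043  0.0174] max [ 0.7194 -0.0606  0.0355] topmean [ 0.708  -0.0742  0.0331] ((707.937255859375, -74.13134002685547), (22.567045211791992, 21.293821334838867), 89.68994903564453)
mouth [([175.9, 190.8], 0.55)]
loupe [([343.4, 186.7], 0.49)]
```

Run:
```python
import cv2,numpy as np
a=cv2.imread('pics/top0.png')[100:310,100:400];b=cv2.imread('pics/scene0.png')[120:300,120:380]
cv2.imwrite('pics/c0.png',np.hstack([cv2.resize(a,(420,300)),cv2.resize(b,(380,300))]))
```

```text
(no output)
```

View pics/c0.png

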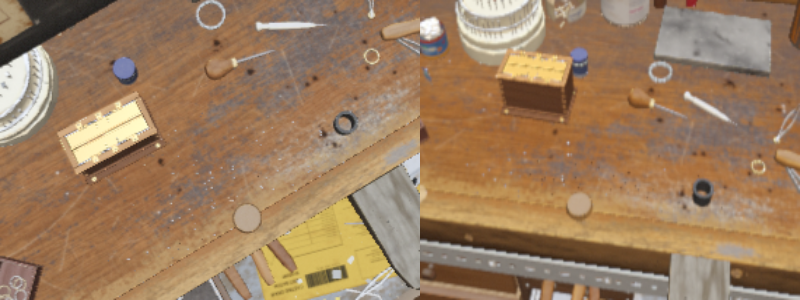

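The crops show the box with its brass flaps shut at left (top image, about pixel 175,190), the loupe standing clear at right (about 348,185), and a tall white stand beyond the box. I'll check obstacle heights and work out the first moves.

```bash
cat >> h.py <<'E'
def go(target,yaw=None):
    s=env.observe(); R=s['tool_rot']; d=np.array(target)-s['position']
    a=np.degrees(np.arctan2(R[1,1],R[0,1]))
    print('t',round(s['time_s'],2),'pos',np.round(s['position'],4),'yaw_y',round(a,2),'z',np.round(R[:,2],4),'tool delta cm',np.round(R.T@d*100,2),'F',np.round(s['ft_force'],2),'w',round(s['grip_width'],4))
    if yaw is not None:
        Rt=np.array([[np.sin(np.radians(yaw)),np.cos(np.radians(yaw)),0],[-np.cos(np.radians(yaw)),np.sin(np.radians(yaw)),0],[0,0,-1]])
        print('rotvec',np.round(cv2.Rodrigues(R.T@Rt)[0].ravel()*180/np.pi,2),'delta in new frame cm',np.round(Rt.T@d*100,2))
E
python3 - <<'E'
from h import *
im=imaging.get_image('top')
P=cloud(im,np.ones((384,512),bool))
h=P[(P[:,2]>.085)]
for x in np.arange(0,1,.1):
    r=[]
    for y in np.arange(-.5,.8,.1):
        m=(h[:,0]>=x)&(h[:,0]<x+.1)&(h[:,1]>=y)&(h[:,1]<y+.1)
        r.append(round(float(h[m,2].max()),2) if m.any() else 0)
    print(round(x,1),r)
n=h[(np.hypot(h[:,0]-.604,h[:,1]-.073)<.15)]
print(len(n), n.min(0) if len(n) else '')
r=models.outline_of('top','loupe')[0]; L=cloud(im,r['region']); L=L[L[:,2]>.015]
print(cv2.minEnclosingCircle((L[:,:2]*1000).astype(np.float32)))
go([.626,-.2633,.23],118)
E
```

```text
0.0 [0, 0, 0, 0, 0, 0, 0, 0, 0, 0, 0, 0, 0]
0.1 [0, 0, 0, 0, 0, 0, 0, 0, 0, 0, 0, 0, 0]
0.2 [0, 0, 0, 0, 0, 0, 0, 0, 0, 0, 0, 0, 0]
0.3 [0, 0, 0, 0, 0, 0, 0, 0, 0, 0, 0, 0, 0]
0.4 [0, 0, 0, 0, 0, 0, 0, 0, 0, 0, 0, 0, 0]
0.5 [0, 0, 0, 0, 0, 0, 0, 0, 0.21, 0, 0, 0, 0]
0.6 [0, 0, 0, 0, 0, 0, 0.24, 0.29, 0.29, 0, 0, 0, 0]
0.7 [0, 0, 0, 0, 0.2, 0.29, 0.29, 0.43, 0.29, 0, 0, 0, 0]
0.8 [0, 0, 0, 0, 0, 0.29, 0.29, 0.29, 0.28, 0, 0, 0, 0]
0.9 [0, 0, 0, 0, 0, 0.09, 0.17, 0.24, 0, 0, 0, 0, 0]
3655 [0.60712036 0.05535522 0.08520387]
((627.2361450195312, -264.29547119140625), 17.068466186523438)
t 1.1 pos [0.1687 0.5235 0.2313] yaw_y 72.14 z [-0. -0. -1.] tool delta cm [-67.66 -60.85   0.13] F [ 0.61 -1.03  0.1 ] w 0.0854
rotvec [24.8  58.61 63.64] delta in new frame cm [  3.44 -90.93   0.13]
```

```bash
sed -i 's/Rt=np.array(\[\[np.sin(np.radians(yaw))/Rt=np.array([[-np.sin(np.radians(yaw))/; s/\[-np.cos(np.radians(yaw)),np.sin/[np.cos(np.radians(yaw)),np.sin/' h.py
python3 - <<'E'
from h import *
for c in ['top','scene']:
    im=imaging.get_image(c)
    P=cloud(im,np.ones((384,512),bool))
    a=np.radians(28); d=P[:,:2]-[.604,.0735]
    bx=d@[np.cos(a),np.sin(a)]; by=d@[-np.sin(a),np.cos(a)]
    for lo,hi in [(.085,.15),(.15,.23),(.23,.3),(.3,.6)]:
        m=(P[:,2]>lo)&(P[:,2]<hi)&(np.hypot(bx,by)<.3)
        if m.any():
            r=np.hypot(bx,by)[m]; i=np.argsort(r)[[0,len(r)//50]]
            print(c,lo,m.sum(),np.round(np.c_[r[i],bx[m][i],by[m][i],P[m][i]],3).tolist())
go([.626,-.2638,.23],118)
E
```

```text
top 0.085 1858 [[0.113, 0.089, 0.07, 0.65, 0.177, 0.086], [0.123, 0.104, 0.065, 0.666, 0.18, 0.094]]
top 0.15 6954 [[0.117, 0.116, 0.013, 0.701, 0.139, 0.172], [0.121, 0.12, -0.004, 0.712, 0.127, 0.181]]
top 0.23 19291 [[0.139, 0.138, 0.013, 0.72, 0.15, 0.23], [0.15, 0.138, 0.058, 0.699, 0.19, 0.238]]
top 0.3 17 [[0.24, 0.233, 0.056, 0.784, 0.232, 0.427], [0.24, 0.233, 0.056, 0.784, 0.232, 0.427]]
scene 0.085 1705 [[0.113, 0.092, 0.065, 0.655, 0.174, 0.088], [0.125, 0.108, 0.063, 0.67, 0.18, 0.097]]
scene 0.15 4554 [[0.116, 0.115, 0.014, 0.699, 0.14, 0.169], [0.121, 0.121, 0.001, 0.71, 0.131, 0.182]]
scene 0.23 6916 [[0.141, 0.139, 0.024, 0.716, 0.16, 0.231], [0.15, 0.15, 0.003, 0.735, 0.146, 0.235]]
scene 0.3 244 [[0.284, 0.201, 0.201, 0.687, 0.345, 0.316], [0.285, 0.203, 0.201, 0.689, 0.346, 0.33]]
t 1.2 pos [0.1687 0.5235 0.2313] yaw_y 72.14 z [-0. -0. -1.] tool delta cm [-67.67 -60.9    0.13] F [-0.03 -0.31 -0.03] w 0.0855
rotvec [ -0.    -0.   -45.86] delta in new frame cm [ -3.42 -90.98   0.13]
```

Request:
jog_arm(
  plan="0 0 -6.55 0 0 0 0;0 0 -6.55 0 0 0 0;0 0 -6.55 0 0 0 0;0 0 -6.55 0 0 0 0;0 0 -6.55 0 0 0 0;0 0 -6.55 0 0 0 0;0 0 -6.55 0 0 0 0;0 0 0 0 -2 0 0;0 0 0 -0.1 -3.5 0 0;0 0 0 -0.1 -3.5 0 0",
)

```text
time_s: 2.03
position: [0.2127, 0.4442, 0.231]
tool_rot: [[-0.882, -0.471, -0.0], [-0.471, 0.882, -0.0], [0.0, -0.0, -1.0]]
ft_force: [1.6, 0.7, -0.6]
grip_width: 0.0851
gripper_force: 0.0
```

Request:
jog_arm(
  plan="0 0 0 -0.15 -3.5 0 0;0 0 0 -0.15 -3.5 0 0;0 0 0 -0.15 -3.5 0 0;0 0 0 -0.15 -3.5 0 0;0 0 0 -0.15 -3.5 0 0;0 0 0 -0.15 -3.5 0 0;0 0 0 -0.15 -3.5 0 0;0 0 0 -0.15 -3.5 0 0;0 0 0 -0.15 -3.5 0 0;0 0 0 -0.15 -3.5 0 0",
)

```text
time_s: 2.87
position: [0.3907, 0.1412, 0.2316]
tool_rot: [[-0.883, -0.469, 0.001], [-0.469, 0.883, 0.0], [-0.001, -0.0, -1.0]]
ft_force: [1.0, -0.0, 0.1]
grip_width: 0.0853
gripper_force: 0.0
```

Request:
jog_arm(
  plan="0 0 0 -0.15 -3.5 0 0;0 0 0 -0.15 -3.5 0 0;0 0 0 -0.15 -3.5 0 0;0 0 0 -0.15 -3.5 0 0;0 0 0 -0.15 -3.5 0 0;0 0 0 -0.15 -3.5 0 0;0 0 0 -0.15 -3.5 0 0;0 0 0 -0.15 -3.5 0 0;0 0 0 0 -3.5 0 0;0 0 0 0 0 0 0",
)

```text
time_s: 3.7
position: [0.5505, -0.1347, 0.2304]
tool_rot: [[-0.885, -0.466, 0.0], [-0.466, 0.885, -0.001], [0.0, -0.001, -1.0]]
ft_force: [-1.4, 0.9, -0.6]
grip_width: 0.0855
gripper_force: 0.0
```

Run:
```python
from h import *
for c in ['top','scene']:
  im=imaging.get_image(c)
  for r in models.outline_of(c,'loupe')[:1]:
    L=cloud(im,r['region']); L=L[L[:,2]>.015]
    print(c,r['confidence'],cv2.minEnclosingCircle((L[:,:2]*1000).astype(np.float32)),L[:,2].max())
go([.6265,-.264,.08],118)
```

```text
top 0.22 ((492.67559814453125, -121.14573669433594), 18.336790084838867) 0.019039150553904816
scene 0.6 ((626.7056274414062, -264.0876159667969), 17.044843673706055) 0.028447939770521735
t 3.9 pos [ 0.5482 -0.1289  0.2313] yaw_y 118.01 z [-3.e-04  4.e-04 -1.e+00] tool delta cm [ -0.57 -15.61  15.13] F [-0.42  1.02  0.57] w 0.0855
rotvec [ 0.03 -0.01  0.01] delta in new frame cm [ -0.57 -15.6   15.13]
```

Request:
jog_arm(
  plan="0 0 0 -0.1 -3 2 0;0 0 0 -0.1 -3 2.5 0;0 0 0 -0.1 -3 3 0;0 0 0 -0.1 -3 3 0;0 0 0 -0.1 -2.6 2.6 0;0 0 0 -0.1 -1 1 0;0 0 0 0 0 1 0;0 0 0 0 0 0 0;0 0 0 0 0 0 0",
)

```text
time_s: 4.65
position: [0.6265, -0.262, 0.0827]
tool_rot: [[-0.882, -0.47, 0.001], [-0.47, 0.882, -0.0], [-0.0, -0.0, -1.0]]
ft_force: [0.1, 0.6, 0.6]
grip_width: 0.0853
gripper_force: 0.0
```

Run:
```python
from h import *
for c in ['scene','top']:
  im=imaging.get_image(c)
  for r in models.outline_of(c,'loupe')[:1]:
    L=cloud(im,r['region']); L=L[L[:,2]>.015]
    print(c,r['confidence'],cv2.minEnclosingCircle((L[:,:2]*1000).astype(np.float32)),L[:,2].max())
go([.6266,-.2642,.012],118)
```

```text
scene 0.52 ((626.1206665039062, -264.50775146484375), 17.045434951782227) 0.02810081948874743
t 4.85 pos [ 0.6269 -0.2629  0.0833] yaw_y 118.04 z [ 0.0021 -0.0013 -1.    ] tool delta cm [ 0.09 -0.08  7.13] F [0.54 0.7  0.33] w 0.0851
rotvec [-0.12  0.07  0.04] delta in new frame cm [ 0.08 -0.1   7.13]
```

Request:
jog_arm(
  plan="0 0 0 0.1 -0.1 2.5 0;0 0 0 0 0 2.5 0;0 0 0 0 0 1.2 0;0 0 0 0 0 0.7 0;0 0 0 0 0 0 0;0 0 0 0 0 0 0",
  grip_force=30,
)

```text
time_s: 5.35
position: [0.6266, -0.2652, 0.0135]
tool_rot: [[-0.883, -0.469, 0.001], [-0.469, 0.883, -0.001], [-0.001, -0.001, -1.0]]
ft_force: [0.5, -0.2, -0.0]
grip_width: 0.0852
gripper_force: 0.0
```

Run:
```python
from h import *
go([.6266,-.2642,.014],118)
```

```text
t 5.35 pos [ 0.6266 -0.2652  0.0135] yaw_y 117.99 z [ 1.2e-03 -8.0e-04 -1.0e+00] tool delta cm [-0.04  0.09 -0.05] F [ 0.52 -0.15 -0.02] w 0.0852
rotvec [-0.07  0.04 -0.01] delta in new frame cm [-0.04  0.09 -0.05]
```

Request:
jog_arm(
  plan="0 0 0 0 0 0 120;0 0 0 0 0 0 140;0 0 0 0 0 0 150;0 0 0 0 0 0 165;0 0 0 0 0 0 180;0 0 0 0 0 0 200;0 0 0 0 0 0 200;0 0 0 0 0 0 200",
)

```text
time_s: 6.02
position: [0.6263, -0.2651, 0.0131]
tool_rot: [[-0.883, -0.469, 0.001], [-0.469, 0.883, -0.001], [-0.0, -0.001, -1.0]]
ft_force: [-1.6, -0.0, 5.2]
grip_width: 0.0311
gripper_force: 29.8
```

Run:
```python
from h import *
s=env.observe();print(s['gripper_force'])
go([.604,.0735,.20],118)
```

```text
29.790295061829966
t 6.02 pos [ 0.6263 -0.2651  0.0131] yaw_y 117.98 z [ 8.e-04 -5.e-04 -1.e+00] tool delta cm [-13.93  30.94 -18.71] F [-1.59 -0.03  5.24] w 0.0311
rotvec [-0.05  0.02 -0.02] delta in new frame cm [-13.93  30.95 -18.69]
```

Request:
jog_arm(
  plan="0 0 0 0 0 -0.5 200;0 0 0 0 0 -1.5 200;0 0 0 0 0 -3 200;0 0 0 0 0 -3 200;0 0 0 0 0 -3 200;0 0 0 0 0 -2 200;0 0 0 0 0 0 200",
)

```text
time_s: 6.6
position: [0.6276, -0.2659, 0.1477]
tool_rot: [[-0.883, -0.469, 0.007], [-0.469, 0.883, -0.005], [-0.004, -0.007, -1.0]]
ft_force: [0.8, 0.6, -0.2]
grip_width: 0.031
gripper_force: 29.8
```

Run:
```python
from h import *
im=imaging.get_image('scene')
r=models.outline_of('scene','loupe')[:1]
for x in r: print(x['confidence'],x['bbox']); P=cloud(im,x['region']);print(np.percentile(P,[2,50,98],axis=0))
cv2.imwrite('pics/l1.png',cv2.resize(im['pixels'][130:280,250:390,::-1],None,fx=4,fy=4,interpolation=cv2.INTER_CUBIC))
go([.604,.0735,.20],118)
```

```text
0.76 [324.1, 199.4, 16.1, 19.6]
[[ 0.61241933 -0.2802795   0.13503408]
 [ 0.62612018 -0.26566098  0.15201168]
 [ 0.64321302 -0.25178737  0.16206134]]
t 6.7 pos [ 0.6261 -0.265   0.1427] yaw_y 117.99 z [ 6.e-04 -3.e-04 -1.e+00] tool delta cm [-13.93  30.92  -5.75] F [-0.17 -0.13 -1.24] w 0.0311
rotvec [-0.03  0.02 -0.01] delta in new frame cm [-13.94  30.92  -5.73]
```

View pics/l1.png

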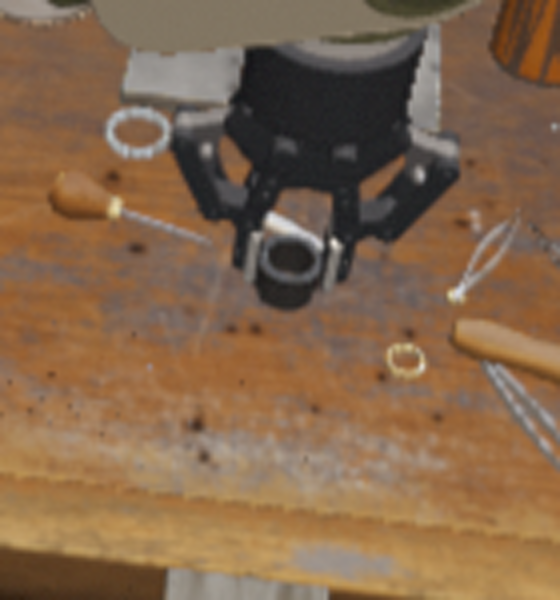

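The loupe is held upright and level between the pads (crop pixel about 285,265). Next I'll carry it over the box.

Request:
jog_arm(
  plan="0 0 0 -0.5 1 0 200;0 0 0 -1 2.2 0 200;0 0 0 -1.5 3.4 0 200;0 0 0 -1.5 3.4 0 200;0 0 0 -1.5 3.4 0 200;0 0 0 -1.5 3.4 0 200;0 0 0 -1.5 3.4 0 200;0 0 0 -1.5 3.4 0 200;0 0 0 -1.5 3.2 0 200;0 0 0 -1.2 2.4 0 200",
)

```text
time_s: 7.53
position: [0.604, 0.0583, 0.1409]
tool_rot: [[-0.882, -0.471, -0.003], [-0.471, 0.882, 0.001], [0.002, 0.002, -1.0]]
ft_force: [-0.4, -0.0, 0.9]
grip_width: 0.0312
gripper_force: 29.8
```

Request:
jog_arm(
  plan="0 0 0 -0.6 1 0 200;0 0 0 0 0 0 200;0 0 0 0 0 0 200",
)

```text
time_s: 7.78
position: [0.6059, 0.0666, 0.1415]
tool_rot: [[-0.883, -0.47, -0.002], [-0.47, 0.883, -0.0], [0.002, 0.001, -1.0]]
ft_force: [0.7, -0.6, -0.1]
grip_width: 0.0309
gripper_force: 29.8
```

Run:
```python
from h import *
for c in ['top','scene']:
    im=imaging.get_image(c)
    for q in ['loupe','keeper']:
      for r in models.outline_of(c,q)[:1]:
        P=cloud(im,r['region'])
        if q=='loupe': print(c,q,r['confidence'],np.percentile(P,[2,50,98],axis=0).round(4).tolist())
        else:
            P=P[(P[:,2]>.072)&(P[:,2]<.085)]; print(c,q,r['confidence'],cv2.minAreaRect((P[:,:2]*1000).astype(np.float32)))
    cv2.imwrite(f'pics/b_{c}.png',im['pixels'][:,:,::-1])
a=cv2.imread('pics/b_scene.png')[90:240,130:280]; b=cv2.imread('pics/b_top.png')[120:270,100:250]
cv2.imwrite('pics/b.png',cv2.resize(np.hstack([a,b]),(800,400),interpolation=cv2.INTER_CUBIC))
go([.604,.0737,.105],118)
```

```text
top keeper 0.95 ((597.55322265625, 69.6561279296875), (49.43587112426758, 122.35913848876953), 28.409717559814453)
scene loupe 0.48 [[0.5908, 0.0498, 0.1322], [0.6006, 0.0623, 0.1449], [0.6191, 0.0781, 0.1553]]
scene keeper 0.88 ((604.4550170898438, 73.92705535888672), (66.05884552001953, 122.97871398925781), 27.808984756469727)
t 8.08 pos [0.6064 0.0654 0.1423] yaw_y 117.9 z [-2.e-04 -1.e-04 -1.e+00] tool delta cm [-0.18  0.84  3.73] F [0.7  0.3  0.31] w 0.0309
rotvec [ 0.   -0.01 -0.1 ] delta in new frame cm [-0.18  0.84  3.73]
```

View pics/b.png

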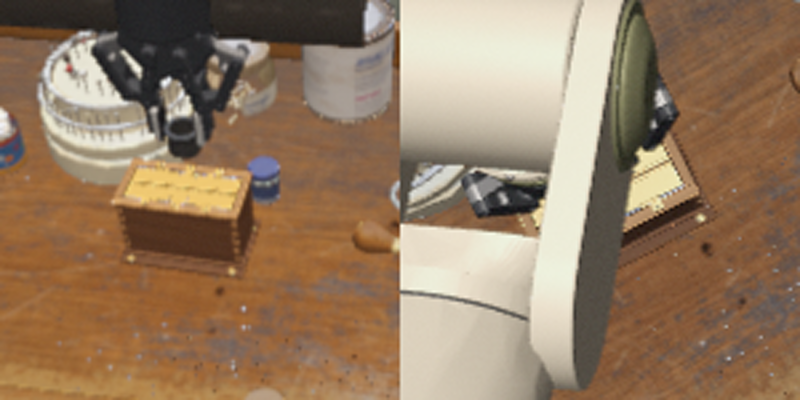

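Left crop: loupe held upright just above the box, flaps shut, everything clear. Align and descend to just above the rim.

Request:
jog_arm(
  plan="0 0 0 -0.1 0.4 0 200;0 0 -0.1 -0.1 0.45 0 200;0 0 0 0 0 1.5 200;0 0 0 0 0 1.5 200;0 0 0 0 0 0.6 200;0 0 0 0 0 0 200;0 0 0 0 0 0 200",
)

```text
time_s: 8.67
position: [0.6042, 0.0751, 0.1067]
tool_rot: [[-0.882, -0.471, 0.0], [-0.471, 0.882, 0.0], [-0.0, 0.0, -1.0]]
ft_force: [0.3, 0.5, -0.0]
grip_width: 0.0312
gripper_force: 29.8
```

Run:
```python
from h import *
go([.604,.0737,.089],118)
```

```text
t 8.67 pos [0.6042 0.0751 0.1067] yaw_y 118.09 z [ 0.  0. -1.] tool delta cm [ 0.08 -0.11  1.77] F [ 0.31  0.46 -0.04] w 0.0312
rotvec [0.   0.   0.09] delta in new frame cm [ 0.08 -0.11  1.77]
```

Request:
jog_arm(
  plan="0 0 0 0.05 -0.1 0.6 200;0 0 0 0 0 0.6 200;0 0 0 0 0 0.4 200;0 0 0 0 0 0.4 200;0 0 0 0 0 0.4 200;0 0 0 0 0 0.4 200;0 0 0 0 0 0 200",
)

```text
time_s: 9.25
position: [0.6044, 0.0735, 0.0784]
tool_rot: [[-0.882, -0.471, 0.001], [-0.471, 0.882, -0.0], [-0.001, -0.001, -1.0]]
ft_force: [0.1, -2.4, 1.2]
grip_width: 0.0312
gripper_force: 29.9
```

Request:
jog_arm(
  plan="0 0 0 0 0 0.5 200;0 0 0 0 0 0.5 200;0 0 0 0 0 0.5 200;0 0 0 0 0 0.5 200;0 0 0 0 0 0.4 200;0 0 0 0 0 0 200;0 0 0 0 0 0 200",
)

```text
time_s: 9.83
position: [0.6035, 0.0738, 0.0534]
tool_rot: [[-0.882, -0.471, -0.002], [-0.471, 0.882, 0.0], [0.002, 0.001, -1.0]]
ft_force: [-0.1, -0.6, -3.7]
grip_width: 0.0311
gripper_force: 30.0
```

Request:
jog_arm(
  plan="0 0 0 0 0 0.2 200;0 0 0 0 0 0.2 200;0 0 0 0 0 0 200",
)

```text
time_s: 10.08
position: [0.6041, 0.0738, 0.0502]
tool_rot: [[-0.882, -0.471, 0.0], [-0.471, 0.882, -0.0], [-0.0, -0.0, -1.0]]
ft_force: [-0.3, -0.1, -0.9]
grip_width: 0.0312
gripper_force: 30.2
```

Request:
jog_arm(
  plan="0 0 0 0 0 0.15 200;0 0 0 0 0 0.1 200;0 0 0 0 0 0 200",
)

```text
time_s: 10.33
position: [0.6041, 0.0738, 0.0478]
tool_rot: [[-0.882, -0.471, 0.0], [-0.471, 0.882, -0.0], [-0.0, -0.0, -1.0]]
ft_force: [1.5, -0.9, 1.2]
grip_width: 0.0312
gripper_force: 30.3
```

Request:
jog_arm(
  plan="0 0 0 0 0 0.1 200;0 0 0 0 0 0 200;0 0 0 0 0 0 200",
)

```text
time_s: 10.58
position: [0.6041, 0.0738, 0.0468]
tool_rot: [[-0.882, -0.471, -0.0], [-0.471, 0.882, -0.0], [0.0, -0.0, -1.0]]
ft_force: [0.6, -0.3, 0.5]
grip_width: 0.0311
gripper_force: 30.3
```

Request:
jog_arm(
  plan="0 0 0 0 0 0.1 200;0 0 0 0 0 0 200;0 0 0 0 0 0 200",
)

```text
time_s: 10.83
position: [0.6041, 0.0737, 0.0458]
tool_rot: [[-0.882, -0.471, -0.0], [-0.471, 0.882, -0.0], [0.0, 0.0, -1.0]]
ft_force: [-0.2, 0.8, 1.2]
grip_width: 0.0312
gripper_force: 30.3
```

Request:
jog_arm(
  plan="0 0 0 0 0 0.1 200;0 0 0 0 0 0 200;0 0 0 0 0 0.1 200;0 0 0 0 0 0 200;0 0 0 0 0 0 200",
)

```text
time_s: 11.25
position: [0.6038, 0.0737, 0.0435]
tool_rot: [[-0.882, -0.471, -0.001], [-0.471, 0.882, -0.0], [0.001, 0.0, -1.0]]
ft_force: [0.2, -0.6, -0.9]
grip_width: 0.0312
gripper_force: 31.7
```

Request:
jog_arm(
  plan="0 0 0 0 0 0.1 200;0 0 0 0 0 0 200;0 0 0 0 0 0 200",
)

```text
time_s: 11.5
position: [0.6041, 0.0739, 0.0428]
tool_rot: [[-0.882, -0.471, -0.0], [-0.471, 0.882, 0.0], [0.0, 0.0, -1.0]]
ft_force: [0.6, 0.1, 0.4]
grip_width: 0.031
gripper_force: 32.6
```

Request:
jog_arm(
  plan="0 0 0 0 0 0.1 200;0 0 0 0 0 0 200;0 0 0 0 0 0 200",
)

```text
time_s: 11.75
position: [0.6042, 0.0738, 0.042]
tool_rot: [[-0.882, -0.471, 0.0], [-0.471, 0.882, 0.0], [-0.0, -0.0, -1.0]]
ft_force: [-0.2, -0.2, 1.0]
grip_width: 0.0311
gripper_force: 32.4
```

Request:
jog_arm(
  plan="0 0 0 0 0 0.1 200;0 0 0 0 0 0 200;0 0 0 0 0 0 200",
)

```text
time_s: 12.0
position: [0.6042, 0.0738, 0.0409]
tool_rot: [[-0.882, -0.471, 0.0], [-0.471, 0.882, -0.0], [-0.0, -0.0, -1.0]]
ft_force: [-0.3, -0.2, 2.3]
grip_width: 0.031
gripper_force: 32.3
```

Request:
jog_arm(
  plan="0 0 0 0 0 0.1 200;0 0 0 0 0 0 200;0 0 0 0 0 0 200",
)

```text
time_s: 12.25
position: [0.6041, 0.0738, 0.0399]
tool_rot: [[-0.882, -0.471, -0.0], [-0.471, 0.882, -0.0], [0.0, 0.0, -1.0]]
ft_force: [1.3, -0.0, 1.9]
grip_width: 0.0313
gripper_force: 32.3
```

Request:
jog_arm(
  plan="0 0 0 0 0 0.1 200;0 0 0 0 0 0 200;0 0 0 0 0 0 200",
)

```text
time_s: 12.5
position: [0.6041, 0.0738, 0.0388]
tool_rot: [[-0.882, -0.471, -0.0], [-0.471, 0.882, -0.0], [0.0, 0.0, -1.0]]
ft_force: [-0.0, -0.6, 0.6]
grip_width: 0.0314
gripper_force: 32.3
```

Request:
jog_arm(
  plan="0 0 0 0 0 0.1 200;0 0 0 0 0 0 200;0 0 0 0 0 0 200",
)

```text
time_s: 12.75
position: [0.6041, 0.0738, 0.0378]
tool_rot: [[-0.882, -0.471, -0.0], [-0.471, 0.882, -0.0], [0.0, 0.0, -1.0]]
ft_force: [0.2, 0.2, 0.7]
grip_width: 0.031
gripper_force: 32.3
```

Request:
jog_arm(
  plan="0 0 0 0 0 0.1 200;0 0 0 0 0 0 200;0 0 0 0 0 0 200",
)

```text
time_s: 13.0
position: [0.6041, 0.0738, 0.0368]
tool_rot: [[-0.882, -0.471, -0.0], [-0.471, 0.882, -0.0], [0.0, 0.0, -1.0]]
ft_force: [-0.1, -1.1, 0.4]
grip_width: 0.0311
gripper_force: 32.4
```

Request:
jog_arm(
  plan="0 0 0 0 0 0.1 200;0 0 0 0 0 0 200;0 0 0 0 0 0 200",
)

```text
time_s: 13.25
position: [0.6041, 0.0738, 0.0358]
tool_rot: [[-0.882, -0.471, -0.0], [-0.471, 0.882, 0.0], [0.0, 0.0, -1.0]]
ft_force: [0.8, 0.3, 0.7]
grip_width: 0.0315
gripper_force: 32.3
```

Request:
jog_arm(
  plan="0 0 0 0 0 0.1 200;0 0 0 0 0 0 200;0 0 0 0 0 0 200",
)

```text
time_s: 13.5
position: [0.6041, 0.0738, 0.0348]
tool_rot: [[-0.882, -0.471, -0.0], [-0.471, 0.882, -0.0], [0.0, 0.0, -1.0]]
ft_force: [0.1, -0.1, 1.0]
grip_width: 0.0311
gripper_force: 32.4
```

Request:
jog_arm(
  plan="0 0 0 0 0 0.1 200;0 0 0 0 0 0 200;0 0 0 0 0 0 200",
)

```text
time_s: 13.75
position: [0.6041, 0.0738, 0.0338]
tool_rot: [[-0.882, -0.471, -0.0], [-0.471, 0.882, 0.0], [0.0, 0.0, -1.0]]
ft_force: [0.1, -0.4, 1.2]
grip_width: 0.0312
gripper_force: 32.3
```

Request:
jog_arm(
  plan="0 0 0 0 0 0.1 200;0 0 0 0 0 0 200;0 0 0 0 0 0 200",
)

```text
time_s: 14.0
position: [0.6041, 0.0738, 0.0328]
tool_rot: [[-0.882, -0.471, -0.0], [-0.471, 0.882, 0.0], [0.0, 0.0, -1.0]]
ft_force: [1.2, -0.6, 1.1]
grip_width: 0.0309
gripper_force: 32.4
```

Request:
jog_arm(
  plan="0 0 0 0 0 0.1 200;0 0 0 0 0 0 200;0 0 0 0 0 0 200",
)

```text
time_s: 14.25
position: [0.6041, 0.0738, 0.0318]
tool_rot: [[-0.882, -0.471, -0.0], [-0.471, 0.882, 0.0], [0.0, 0.0, -1.0]]
ft_force: [0.6, 0.7, 0.4]
grip_width: 0.0315
gripper_force: 32.4
```

Request:
jog_arm(
  plan="0 0 0 0 0 0.1 200;0 0 0 0 0 0 200;0 0 0 0 0 0 200",
)

```text
time_s: 14.5
position: [0.6041, 0.0738, 0.0309]
tool_rot: [[-0.882, -0.471, 0.0], [-0.471, 0.882, -0.0], [-0.0, -0.0, -1.0]]
ft_force: [1.2, -0.1, 1.5]
grip_width: 0.0312
gripper_force: 32.4
```

Request:
jog_arm(
  plan="0 0 0 0 0 0.1 200;0 0 0 0 0 0 200;0 0 0 0 0 0 200",
)

```text
time_s: 14.75
position: [0.6043, 0.0738, 0.0308]
tool_rot: [[-0.882, -0.471, 0.001], [-0.471, 0.882, -0.0], [-0.001, -0.0, -1.0]]
ft_force: [-2.1, 0.1, 8.7]
grip_width: 0.0312
gripper_force: 33.0
```

Cork contact felt: 8.7 N and the descent stopped. I'll relax slightly and re-check.

Request:
jog_arm(
  plan="0 0 0 0 0 -0.04 200;0 0 0 0 0 0 200;0 0 0 0 0 0 200",
)

```text
time_s: 15.0
position: [0.6042, 0.0738, 0.0308]
tool_rot: [[-0.882, -0.471, 0.001], [-0.471, 0.882, -0.0], [-0.0, -0.0, -1.0]]
ft_force: [-0.6, 0.8, 6.4]
grip_width: 0.0308
gripper_force: 33.0
```

Request:
jog_arm(
  plan="0 0 0 0 0 0 150;0 0 0 0 0 0 140;0 0 0 0 0 0 130;0 0 0 0 0 0 120;0 0 0 0 0 0 120;0 0 0 0 0 0 120",
)

```text
time_s: 15.5
position: [0.6038, 0.0738, 0.0299]
tool_rot: [[-0.882, -0.471, -0.001], [-0.471, 0.882, 0.0], [0.001, 0.001, -1.0]]
ft_force: [-0.5, -0.2, -3.6]
grip_width: 0.0454
gripper_force: 2.7
```

Request:
jog_arm(
  plan="0 0 0 0 0 0 112;0 0 0 0 0 0 112;0 0 0 0 0 -0.2 112;0 0 0 0 0 -0.4 112;0 0 0 0 0 -0.5 112;0 0 0 0 0 -0.5 112;0 0 0 0 0 -0.5 112;0 0 0 0 0 0 112",
)

```text
time_s: 16.17
position: [0.6042, 0.0738, 0.0525]
tool_rot: [[-0.882, -0.471, 0.001], [-0.471, 0.882, 0.0], [-0.001, -0.0, -1.0]]
ft_force: [-2.9, -0.2, -2.3]
grip_width: 0.0478
gripper_force: 3.2
```

Request:
jog_arm(
  plan="0 0 0 0 0 -0.6 112;0 0 0 0 0 -0.6 112;0 0 0 0 0 -0.6 112;0 0 0 0 0 -0.6 112;0 0 0 0 0 -0.8 112;0 0 0 0 0 -1 112;0 0 0 0 0 -2 112;0 0 0 0 0 -2 112;0 0 0 0 0 -2 112;0 0 0 0 0 0 112",
)

```text
time_s: 17.0
position: [0.6058, 0.0737, 0.1582]
tool_rot: [[-0.882, -0.471, 0.008], [-0.471, 0.882, -0.001], [-0.007, -0.004, -1.0]]
ft_force: [-0.0, 0.5, 0.8]
grip_width: 0.0481
gripper_force: 0.0
```

Run:
```python
from h import *
go([.604,.0737,.2],118)
a=imaging.get_image('scene')
for q in ['near_flap','far_flap','keeper','loupe']:
    for r in models.outline_of('scene',q)[:1]:
        P=cloud(a,r['region']); print(q,r['confidence'],np.percentile(P,[2,50,98],axis=0).round(3).tolist())
cv2.imwrite('pics/e.png',cv2.resize(a['pixels'][100:240,130:290,::-1],(800,600)[:2],interpolation=cv2.INTER_CUBIC))
```

```text
t 17.0 pos [0.6058 0.0737 0.1582] yaw_y 118.09 z [ 7.9e-03 -5.0e-04 -1.0e+00] tool delta cm [ 0.13  0.06 -4.18] F [-0.02  0.47  0.76] w 0.0481
rotvec [-0.24  0.38  0.09] delta in new frame cm [ 0.16  0.08 -4.18]
near_flap 0.57 [[0.569, 0.023, 0.074], [0.597, 0.066, 0.076], [0.626, 0.115, 0.079]]
far_flap 0.62 [[0.588, 0.039, 0.074], [0.611, 0.085, 0.076], [0.635, 0.122, 0.079]]
keeper 0.78 [[0.552, 0.009, 0.001], [0.592, 0.062, 0.06], [0.657, 0.129, 0.079]]
```

View pics/e.png

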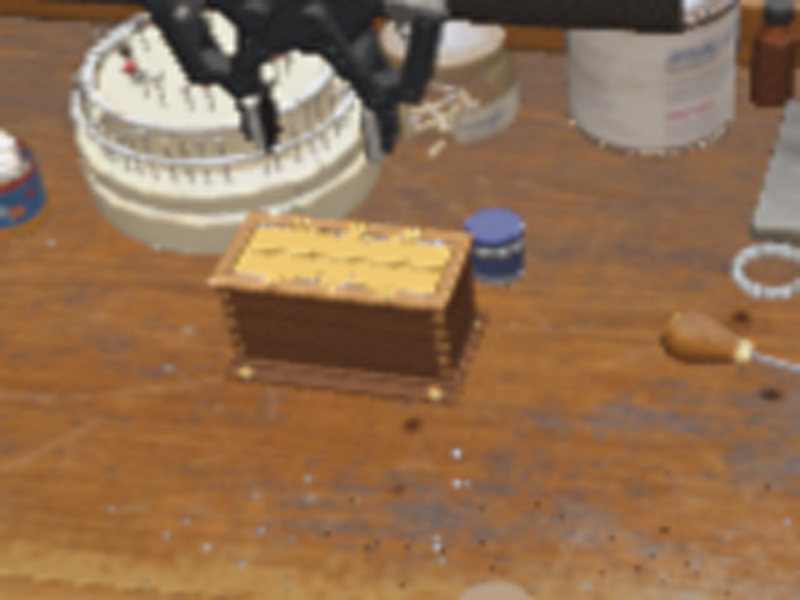

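The picture shows both flaps level and shut (crop about 340,260), the fingers empty and clear above the box, and the phial and graver where they were. I'll let the arm settle, then hand the job in.

Request:
jog_arm(
  plan="0 0 0 0 0 0 112;0 0 0 0 0 0 112;0 0 0 0 0 0 112;0 0 0 0 0 0 112",
)

```text
time_s: 17.58
position: [0.6041, 0.0738, 0.1531]
tool_rot: [[-0.882, -0.471, -0.0], [-0.471, 0.882, 0.0], [0.0, 0.0, -1.0]]
ft_force: [-0.6, 0.5, -0.0]
grip_width: 0.0477
gripper_force: 0.0
```

```bash
python3 -c "
from rig import job; print(job.close_job())"
```

```text
the job is handed in; nothing more can be done
None
```

The loupe was lowered upright until it stood on the cork (about 60 mm below the rim, felt as roughly 9 N), then released; both flaps look fully shut over it in the last picture, and the job was handed in at about 17.6 s, with no verdict returned.

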